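Turn the wheel in the truing stand until its valve is at the top

ROBOT

A 6-joint arm with a two-finger parallel gripper is mounted at the origin on the work surface. World frame = base frame: x ahead of the robot, y to its left, z up, the work surface at z = 0. Lengths are in m, angles in rad, forces in N, time in s.
With the tool pointing down it reaches from about 0.325 to 0.75 m from the base axis. Payload 7.6 kg.
Tool frame: the origin (TCP) lies where the fingers leave the gripper's body, on its centre line; the fingertips stand 73 mm ahead of it and the grasp point (between the pads) lies 54 mm ahead of it; z points along the fingers, y is the line along which they close (so a half turn about z gives the same grasp; the last joint's range is limited). The gripper opens to 85 mm and grips with 20 to 120 N. Pads are 22 mm wide; open, the fingers measure 114 mm over their backs; the gripper's body (76 mm by 85 mm) begins 54 mm behind the grasp point. The pads swing forward as they close: fully open they stand 13 mm farther back than shut.
Start: joints at [1.096, 0.052, 1.401, -0, 1.689, -0.07], TCP at [0.207, 0.483, 0.304] pointing down, gripper open.
Joint ranges: [-2.9, 2.9], [-0.91, 2.17], [0.12, 2.37], [-1.06, 4.2], [0.26, 2.73], [-2.93, 2.93]. Speed limits (rad/s): [2.57, 2.57, 3.01, 3.14, 3.14, 3.14].

INTERFACE

Orientations are given as a 3x3 rotation matrix whose columns are the frame's x, y, z axes.
In Python, from rig import manip, capture gives the robot as it stands.
- The arm moves only by the shell command python3 -m creep 'ROWS' [FORCE]. ROWS is JSON, a list of rows, each an object of numbers: "tx", "ty", "tz": the shift along the world's x, y, z in mm; "ax", "ay", "az": the turn, a rotation vector about the world's x, y, z in degrees; "claw": the opening, from -1 (shut) to 1 (fully open). In form: [{"tx": .., "ty": .., "tz": .., "ax": .., "ay": .., "az": .., "claw": ..}, ...]. A call has 1 to 8 rows; each row is the pose to reach, as a shift and turn from the pose commanded when the call began; what a row does not reach only later rows make up. A row lasts 1/12 s, in which the tool goes at most 41.7 mm and 7.16 degrees, less where a joint would pass 70% of its speed; a pose out of reach is approached as far as the arm can. A call with a gripper value outside its range is refused whole. The fingers move at their own pace and stop on an object; FORCE is the grip in N (left out, the last holds). Time passes only in rows, so rows that repeat a pose let the fingers close. It gives the time, the measured TCP pose, the force, the opening and the grip force at its end, in the units of the state.
- manip.sense(): the state, without advancing time (a new reading comes with each control period).
- capture(name): name is "scene" or "top"; returns a dict with "img" (384x512x3 uint8, red, green, blue), "camera_matrix" (3x3 intrinsics, pixels), "world_from_camera" (4x4, takes a point from camera to world coordinates). Camera axes: x right, y down, z forward; pixel columns grow to the right and rows downward; lengths in m; the calibration is good to about 2 mm. A picture is of the moment at which its call begins. There is no depth.
- manip.close_job(): hands the job in; it is judged then, once.
The state is a dict: "t": time; "joint_pos": joint angles; "qvel": joint speeds; "tau": joint torques, N m; "eef_pos": TCP position; "eef_rot": TCP orientation; "wrist_force": force on the tool from outside, world axes, zero at the start; "ft_torque": the same for the moment, N m; "grip_width": opening from 0.0 (shut) to 1.0 (fully open); "grasp_force": force on a finger pad.
Only numpy, scipy, OpenCV 4.12 (cv2) and the standard library are available. Lean on these libraries where they do the work, as an engineer would, in place of code of your own. Each camera call takes 0.05 s, during which the arm holds its last target. There are 200 camera calls.

TASK

Turn the small tyreless wheel in the bench stand, pushing one spoke after another with a fingertip, until its valve stem is at twelve o'clock, straight up above the axle, and leave it standing there. Only push: do not grip the wheel or force it, and do not push on the rim or on the valve stem. Leave everything else on the bench where it is.

Things in the scene. Friction and masses are not known exactly. Their poses are not given: they have to be found in the camera images.
- axle (a point): centre of the wheel on its axle, fixed on the stand, 185 mm above the bench. Axes: x along the axle, horizontal, away from the robot (the wheel's mid-plane is the y-z plane), y horizontal to the left as the robot sees it, z up
- stand: bolted-down stand: base plate 200 x 160 x 14 mm and ONE grey upright on the robot's side of the wheel (30 mm wide, its faces 52 and 64 mm from the wheel's mid-plane, top 193 mm above the bench; axle nut to 72 mm from the mid-plane). Above the axle the wheel is clear of the stand. Origin on the bench straight below the wheel's centre, axes as axle
- hub (a joint): turn of the wheel, rad: 0 (or 6.283) with the valve straight above the axle; grows clockwise as seen from the robot: at q the valve lies along (0, -sin q, cos q) in the axes of axle. Turns several turns either way, drags (0.15 N m, some 2.5 N at 60 mm from the axle) and stays where it is left. Starts more than 1.8 rad from upright
- valve_tip (a point): tip of the valve stem, 56 mm from the axle; the stem (bare aluminium, 9 mm thick, sticking 30 mm out of the rim, with a 12 mm foot nut) sits inside the rim and runs from it towards the hub, midway between two spokes. Its z axis points from the axle towards the rim through the stem: z straight up when the valve is at twelve o'clock
- valve: the valve stem itself; origin at the centre of the wheel, axes as valve_tip
- wheel: the five black moulded spokes, at 36, 108, 180, 252 and 324 degrees from the valve: straight blades 12 mm wide, 52 mm deep along the axle (26 either side of the mid-plane; beyond 72 mm from the axle only 26 deep), from the hub (48 mm diameter, 32 mm either side of the mid-plane; 28 mm collar to 42) to the rim; open right through between them. Origin at the wheel's centre, x along the axle, z to the valve
- rim: the bare black rim (no tyre on it), 26 mm wide, radius 86 to 101 mm; origin at the wheel's centre, turns with the spokes
- oil: white oil bottle, 40 mm across, 115 tall, standing on the robot's side of the stand; origin at the centre of its underside. To be left alone
- mug: white mug, 80 mm across, 85 tall, standing on the far side of the wheel; origin at the centre of its underside. To be left alone
- jar: glass jar with a steel lid, 60 mm across, 60 tall, on the far side of the wheel; origin at the centre of its underside. To be left alone
- wrench: flat steel wrench, 160 mm long, lying on the robot's side of the stand; origin at the middle of its underside, x along it. To be left alone
- screwdriver: screwdriver, 200 mm long, lying on the right of the bench; origin at the middle of its underside, x along it. To be left alone
- tray: open steel parts tray, 140 x 100 x 35 mm, on the left of the bench; origin at the centre of its underside. To be left alone
- cog: flat dark steel ring (sprocket blank), 72 mm across, 8 thick, lying on the right of the bench; origin at the centre of its underside. To be left alone
- carton: small closed carton, 90 x 130 x 60 mm, on the right of the bench; origin at the centre of its underside. To be left alone

How it is judged:
By the outcome, as a careful person would: the job done as asked, in the order asked, and still so for the second after the job is handed in, with the robot touching nothing.
It also fails if it takes over 54 s, if anything falls off the work surface, if the arm or the gripper's body presses on something with over 40 N, if the wrist force passes 120 N, or if a joint passes its speed limit or range.

## Working session

There is one attempt and no reset: what is moved stays moved. The work goes in short steps, Python scripts to look and compute and a shell command to move; the robot and the scene stay as the last step left them, time stands still between calls to the robot, and variables do not carry over. Pictures are saved under pics/ and viewed, at most 10 in all, crops included, and the job is handed in when it is done.

```bash
ls; mkdir -p pics; python3 - <<'E'
from rig import manip, capture
import cv2, numpy as np
for n in ("scene","top"):
    c=capture(n); cv2.imwrite(f"pics/{n}0.png",c["img"][:,:,::-1]); np.savez(f"{n}0.npz",**c)
    print(n,c["camera_matrix"].round(1).tolist(),c["world_from_camera"].round(3).tolist())
s=manip.sense(); print(s)
E
```

```text
pics
scene [[380.7, 0.0, 253.8], [0.0, 380.7, 195.1], [0.0, 0.0, 1.0]] [[-0.697, 0.478, -0.535, 1.206], [0.717, 0.456, -0.527, 0.674], [-0.008, -0.751, -0.661, 0.996], [0.0, 0.0, 0.0, 1.0]]
top [[488.3, 0.0, 260.9], [0.0, 488.3, 192.8], [0.0, 0.0, 1.0]] [[-0.014, -0.987, 0.159, 0.311], [-1.0, 0.014, -0.003, 0.009], [0.001, -0.159, -0.987, 1.533], [0.0, 0.0, 0.0, 1.0]]
{'t': 0.1, 'joint_pos': array([ 1.09570434e+00,  5.27966734e-02,  1.40163801e+00,  2.21382484e-05,
        1.68859240e+00, -7.03120195e-02]), 'qvel': array([-0.00206828, -0.00091455, -0.00192666, -0.00042518, -0.00149253,
        0.00082818]), 'tau': array([ 9.01651638e-04, -3.82585430e+01, -3.60982811e+01, -7.09167534e-05,
        4.79007344e-03,  7.13488907e-05]), 'eef_pos': array([0.20665784, 0.48243423, 0.30313711]), 'eef_rot': array([[-9.19190049e-01,  3.93813658e-01, -6.75684984e-04],
       [ 3.93814219e-01,  9.19189186e-01, -1.26550690e-03],
       [ 1.22708430e-04, -1.42933570e-03, -9.99998971e-01]]), 'wrist_force': array([ 0.47280334, -0.14312036,  0.24004649]), 'ft_torque': array([0.01287126, 0.01940531, 0.03112832]), 'grasp_force': 0.0, 'grip_width': 1.001342490338818}
```

View pics/scene0.png

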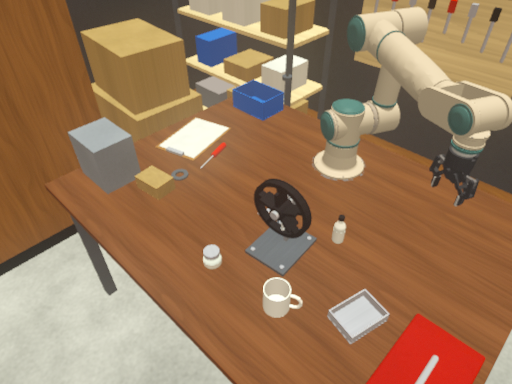

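View pics/top0.png

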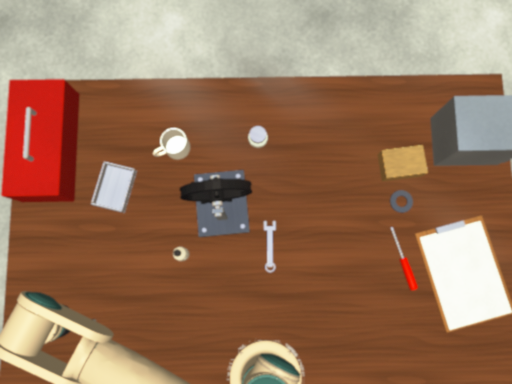

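Scene: the wheel is around (282,208), with the plate around (281,247). Top: the plate is around (222,205) and the wheel band around (216,188), turned slightly. I'll zoom in on both.

```bash
python3 - <<'E'
import cv2, numpy as np
a=np.load("scene0.npz")["img"][170:245,240:325,::-1]; b=np.load("top0.npz")["img"][165:240,175:260,::-1]
f=lambda i:cv2.resize(cv2.convertScaleAbs(i,alpha=1.6,beta=20),(400,353),interpolation=cv2.INTER_CUBIC)
a=f(a); b=f(b)
cv2.imwrite("pics/z0.png",np.hstack([a,b]))
E
```

```text
(no output)
```

View pics/z0.png

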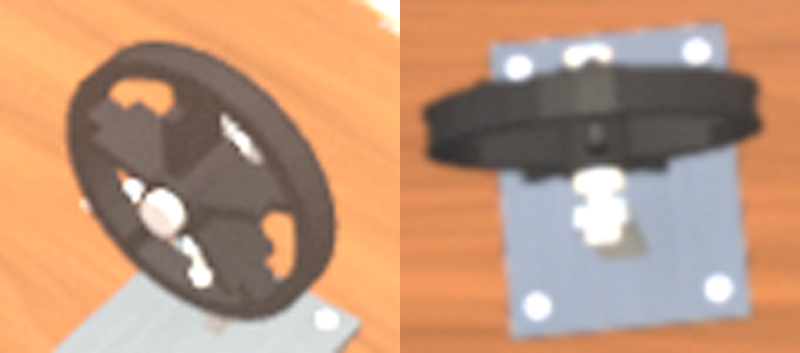

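```bash
cat > h.py <<'E'
import numpy as np, cv2
from rig import manip, capture
def ray(c,uv,p0,n):
    K,T=c["camera_matrix"],c["world_from_camera"]
    d=T[:3,:3]@np.linalg.inv(K)@np.array([uv[0],uv[1],1.]); o=T[:3,3]
    n=np.asarray(n,float); return o+d*((np.asarray(p0)-o)@n)/(d@n)
def proj(c,P):
    K,T=c["camera_matrix"],c["world_from_camera"]
    q=K@(T[:3,:3].T@(np.asarray(P)-T[:3,3])); return q[:2]/q[2]
def rectify(c,A,ex,off=0.,half=.12,N=400):
    # image of the wheel plane as seen FROM THE ROBOT: right = -y, up = z
    ex=np.asarray(ex); ey=np.cross([0,0,1],ex); A=np.asarray(A)+off*ex
    W=[A+s*half*ey+t*half*np.array([0,0,1.]) for s,t in((1,1),(-1,1),(-1,-1),(1,-1))]
    H=cv2.getPerspectiveTransform(np.float32([proj(c,w) for w in W]),np.float32([[0,0],[N,0],[N,N],[0,N]]))
    return cv2.warpPerspective(c["img"],H,(N,N),flags=cv2.INTER_CUBIC)
E
python3 - <<'E'
from h import *
t=np.load("top0.npz"); s=np.load("scene0.npz"); k=400/85
f=lambda u,v,o:(u/k+o[0],v/k+o[1])
B=[ray(t,f(u,v,(175,165)),[0,0,.018],[0,0,1]) for u,v in((118,67),(297,52),(138,306),(318,289))]
B=np.array(B); print(B.round(4)); c=B.mean(0); ex=(B[0]+B[1]-B[2]-B[3]); ex/=np.linalg.norm(ex); print("plate",c,np.degrees(np.arctan2(ex[1],ex[0])))
L=ray(t,f(23,120,(175,165)),[0,0,.185],[0,0,1]);R=ray(t,f(362,110,(175,165)),[0,0,.185],[0,0,1])
print("rim",L,R,(L+R)/2,np.linalg.norm(L-R), np.degrees(np.arctan2((L-R)[1],(L-R)[0]))-90)
# far nut end in scene: where on vertical plane thru plate axis
ax=np.cross([0,0,1],ex)
P=ray(s,f(160,210,(240,170)),c,ax); print("nut scene on axle plane",P,(P-c)@ex)
N=ray(t,f(587-400,55,(175,165)),[0,0,.185],[0,0,1]);M=ray(t,f(600-400,240,(175,165)),[0,0,.185],[0,0,1])
print("axle ends top",N,M,(N-c)@ex,(M-c)@ex,(N-c)@ax,(M-c)@ax)
for n,p in(("mug",(174,157)),("jar",(258,147)),("oil",(180,262)),("wr",(269,245))): print(n,ray(t,p,[0,0,0],[0,0,1]).round(3))
E
```

```text
[[0.6019 0.196  0.018 ]
 [0.6104 0.0759 0.018 ]
 [0.4412 0.1819 0.018 ]
 [0.4508 0.0631 0.018 ]]
plate [0.52608149 0.12922289 0.018     ] 4.785265245681664
rim [0.53858535 0.23173784 0.185     ] [0.54173435 0.03007758 0.185     ] [0.54015985 0.13090771 0.185     ] 0.20168484431412784 0.8946199905430205
nut scene on axle plane [0.56917973 0.13283079 0.1824403 ] 0.043248992123998985
axle ends top [0.57656464 0.13424389 0.185     ] [0.4653257  0.12650787 0.185     ] 0.0507260459606178 -0.06077050045933742 0.0007921137723022151 0.0023627848337572865
mug [0.679 0.283 0.   ]
jar [0.709 0.012 0.   ]
oil [0.344 0.259 0.   ]
wr [ 0.393 -0.018  0.   ]
```

```bash
python3 - <<'E'
from h import *
s=np.load("scene0.npz"); a=np.radians(4.6); ex=[np.cos(a),np.sin(a),0]; A=[.537,.1305,.185]
o=[]
for off in (0.,.026):
    r=cv2.convertScaleAbs(rectify(s,A,ex,off)[:,:,::-1],alpha=1.7,beta=20)
    for R in (86,101): cv2.circle(r,(200,200),int(R/.6),(0,255,0),1)
    o.append(r)
cv2.imwrite("pics/r0.png",np.hstack(o))
E
```

```text
(no output)
```

View pics/r0.png

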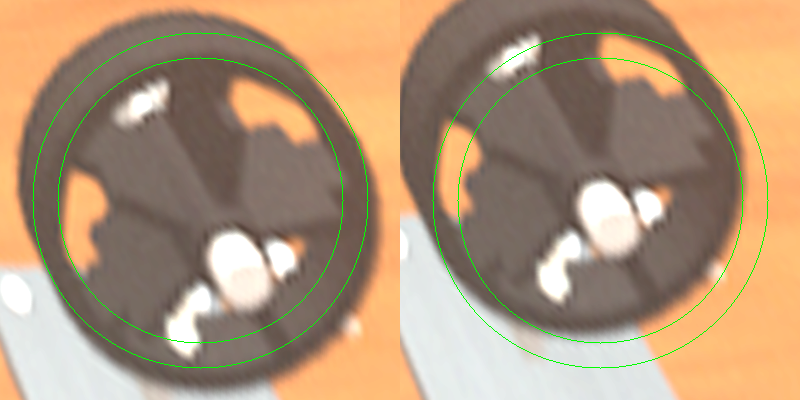

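Read on the wheel plane, the valve is the radial bright stem at the bottom of the left panel, from (205,285) to (182,345). That puts it at q ≈ 188°, with spokes near 8/80/152/224/296°. I'll push clockwise about 172° in three strokes. The shut fingers will be tilted about 30° and touch only the part of each spoke that stands out from the rim on the robot's side.

```bash
cat >> h.py <<'E'
from scipy.spatial.transform import Rotation as Ro
a=np.radians(4.6); EX=np.array([np.cos(a),np.sin(a),0]); EY=np.array([-np.sin(a),np.cos(a),0]); A=np.array([.537,.1305,.185])
def tip():
    s=manip.sense(); p=s["eef_pos"]+.073*s["eef_rot"][:,2]-A
    return np.array([p@EX,-p@EY,p[2]])*1e3   # off, right, up (mm)
def togo(off,right,up,Rt=None):
    s=manip.sense(); Rt=s["eef_rot"] if Rt is None else Rt
    t=A+(off*EX-right*EY+up*np.array([0,0,1]))/1e3-.073*Rt[:,2]
    return (t-s["eef_pos"])*1e3
E
python3 - <<'E'
from h import *
s=manip.sense(); R=s["eef_rot"]; z=np.sin(np.radians(30))*EX-np.cos(np.radians(30))*np.array([0,0,1])
Rt=np.c_[np.cross(EY,z),EY,z]; print("rotvec",np.degrees(Ro.from_matrix(Rt@R.T).as_rotvec()).round(1))
print("pre",togo(-75,-35,65,Rt).round(0)); print("tip",tip())
sc=np.load("scene0.npz")
for n,p in (("wrench",[.393,-.018,0]),("uprighttop",A-.058*EX+[0,0,.008]),("nut",A-.07*EX)): print(n,proj(sc,p))
E
```

```text
rotvec [ -4.8 -29.9  27.2]
pre [ 216. -326.   10.]
tip [-301.10991362 -377.20556696   45.13718341]
wrench [274.07657694 206.48070474]
uprighttop [291.40331551 196.84180312]
nut [293.43082417 196.77705048]
```

```bash
python3 - <<'E'
from h import *
sc=np.load("scene0.npz"); t=np.load("top0.npz")
k=400/85
for uv in ((269,224),(269,269)):
    P=ray(t,uv,[0,0,.005],[0,0,1]); q=proj(sc,P); print(P.round(3),q.round(1),((q-[240,170])*k).round(0))
for q in (172,180,188,196):
  for r in (.056,.086):
    d=np.radians(q); p=proj(sc,A+r*(-np.sin(d)*EY+np.cos(d)*np.array([0,0,1]))); print(q,r,((p-[240,170])*k).round())
E
```

```text
[ 0.458 -0.019  0.005] [262.1 214. ] [104. 207.]
[ 0.319 -0.017  0.005] [286.9 196.3] [221. 124.]
172 0.056 [178. 235.]
172 0.086 [171. 263.]
180 0.056 [187. 241.]
180 0.086 [185. 271.]
188 0.056 [196. 245.]
188 0.086 [199. 279.]
196 0.056 [205. 249.]
196 0.086 [213. 284.]
```

```bash
python3 -m creep '[{"tx":30,"ty":-20,"tz":15,"ax":-0.8,"ay":-5,"az":4.5,"claw":-1},{"tx":50,"ty":-55,"tz":20,"ax":-1.6,"ay":-10,"az":9,"claw":-1},{"tx":70,"ty":-90,"tz":20,"ax":-2.4,"ay":-15,"az":13.6,"claw":-1},{"tx":90,"ty":-120,"tz":20,"ax":-3.2,"ay":-20,"az":18,"claw":-1},{"tx":110,"ty":-150,"tz":20,"ax":-4,"ay":-25,"az":22.7,"claw":-1},{"tx":130,"ty":-180,"tz":20,"ax":-4.8,"ay":-29.9,"az":27.2,"claw":-1},{"tx":145,"ty":-215,"tz":20,"ax":-4.8,"ay":-29.9,"az":27.2,"claw":-1},{"tx":155,"ty":-250,"tz":20,"ax":-4.8,"ay":-29.9,"az":27.2,"claw":-1}]'; python3 -c "
from h import *
print(tip(),togo(-75,-35,65))"
```

```text
t: 0.77
eef_pos: [0.3617, 0.2311, 0.3231]
eef_rot: [[-0.863, -0.083, 0.498], [-0.072, 0.997, 0.042], [-0.5, 0.0, -0.866]]
wrist_force: [0.2, 0.8, -0.0]
grip_width: -0.005
grasp_force: 0.0
[-130.1645838  -114.44493213   74.86237773] [ 61.35829007 -74.76489006  -9.86237773]
```

```bash
python3 -m creep '[{"tx":25,"ty":-35,"tz":-5},{"tx":45,"ty":-60,"tz":-10},{"tx":62,"ty":-78,"tz":-12},{"tx":62,"ty":-78,"tz":-12}]'; python3 -c "
from h import *
c=capture('scene');cv2.imwrite('pics/s1.png',cv2.resize(cv2.convertScaleAbs(c['img'][130:250,220:340,::-1],alpha=1.5,beta=15),(600,600),interpolation=cv2.INTER_CUBIC))
print(tip(),togo(-20,-30,58))"
```

```text
[-128.84960429 -109.17141769   75.42001738] [114.84844902 -70.18677576 -17.42001738]validation failed for argument at $[0]...
```

View pics/s1.png

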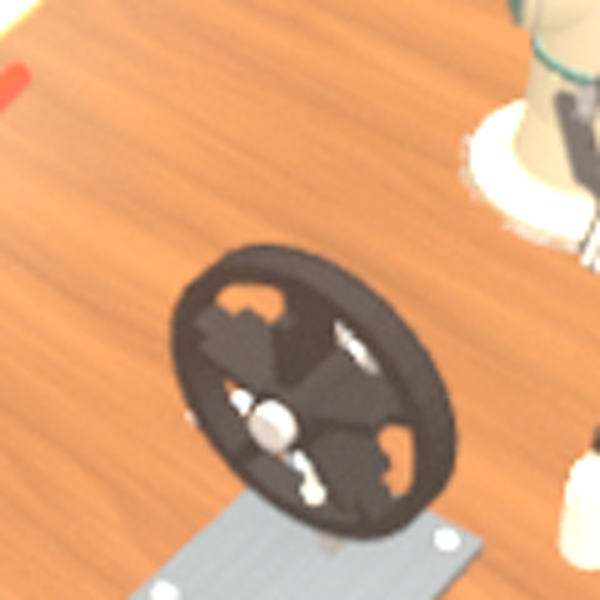

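The valve blob is unchanged, with its foot at crop (312,492). Each row needs every key.

```bash
python3 -m creep '[{"tx":20,"ty":-30,"tz":-5,"ax":0,"ay":0,"az":0,"claw":-1},{"tx":45,"ty":-60,"tz":-10,"ax":0,"ay":0,"az":0,"claw":-1},{"tx":60,"ty":-72,"tz":-15,"ax":0,"ay":0,"az":0,"claw":-1},{"tx":60,"ty":-72,"tz":-15,"ax":0,"ay":0,"az":0,"claw":-1}]'; python3 -c "
from h import *
print(tip(),togo(-20,-30,58))"
```

```text
t: 1.15
eef_pos: [0.4231, 0.1579, 0.3073]
eef_rot: [[-0.865, -0.077, 0.496], [-0.067, 0.997, 0.038], [-0.498, 0.0, -0.867]]
wrist_force: [-1.0, 0.9, -1.7]
grip_width: -0.001
grasp_force: 0.0
[-75.02306826 -36.3257298   58.97253237] [55.35314899 -1.89256297 -0.97253237]
```

```bash
python3 -m creep '[{"tx":20,"ty":-1,"tz":0,"ax":0,"ay":0,"az":0,"claw":-1},{"tx":38,"ty":-2,"tz":0,"ax":0,"ay":0,"az":0,"claw":-1},{"tx":55,"ty":-2,"tz":0,"ax":0,"ay":0,"az":0,"claw":-1},{"tx":55,"ty":-2,"tz":0,"ax":0,"ay":0,"az":0,"claw":-1}]'; python3 -c "
from h import *
c=capture('scene');a1=cv2.resize(cv2.convertScaleAbs(c['img'][165:245,240:330,::-1],alpha=1.5,beta=15),(450,400),interpolation=cv2.INTER_CUBIC)
c=capture('top');a2=cv2.resize(cv2.convertScaleAbs(c['img'][160:230,175:255,::-1],alpha=1.5,beta=15),(350,400),interpolation=cv2.INTER_CUBIC)
cv2.imwrite('pics/s2.png',np.hstack([a1,a2]))
print(tip())"
```

```text
t: 1.48
eef_pos: [0.478, 0.1587, 0.3082]
eef_rot: [[-0.864, -0.081, 0.497], [-0.07, 0.997, 0.041], [-0.499, 0.001, -0.867]]
wrist_force: [-0.0, 0.6, -0.7]
grip_width: -0.002
grasp_force: 0.0
[-21.71551066 -33.30399853  60.02383335]
```

View pics/s2.png

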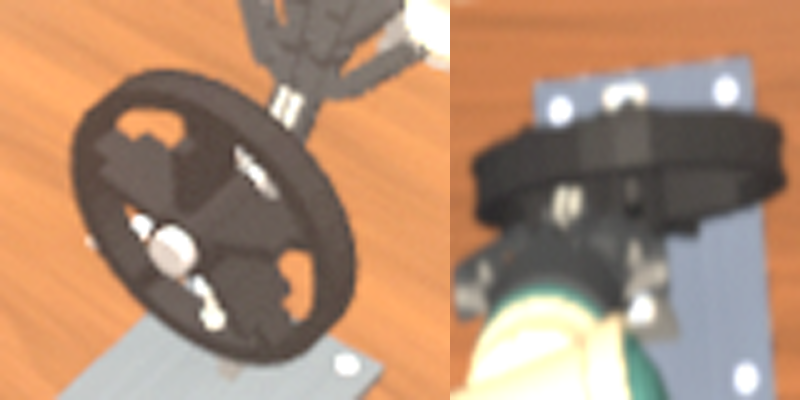

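The finger is beside the rim on the robot's side with no contact: the pale pads are at (285,105) left, and there's a gap to the rim at (567,205) right. Stroke 1 on the top spoke.

```bash
python3 -m creep '[{"tx":2,"ty":-12,"tz":-4,"ax":0,"ay":0,"az":0,"claw":-1},{"tx":3,"ty":-22,"tz":-6,"ax":0,"ay":0,"az":0,"claw":-1},{"tx":4,"ty":-33,"tz":-5,"ax":0,"ay":0,"az":0,"claw":-1},{"tx":5,"ty":-43,"tz":-6,"ax":0,"ay":0,"az":0,"claw":-1},{"tx":6,"ty":-53,"tz":-10,"ax":0,"ay":0,"az":0,"claw":-1},{"tx":6,"ty":-63,"tz":-15,"ax":0,"ay":0,"az":0,"claw":-1},{"tx":7,"ty":-71,"tz":-22,"ax":0,"ay":0,"az":0,"claw":-1},{"tx":7,"ty":-71,"tz":-22,"ax":0,"ay":0,"az":0,"claw":-1}]'; python3 -c "
from h import *
print(tip())
c=capture('scene');a1=cv2.resize(cv2.convertScaleAbs(c['img'][165:245,240:330,::-1],alpha=1.5,beta=15),(450,400),interpolation=cv2.INTER_CUBIC)
r=cv2.convertScaleAbs(cv2.resize(rectify(c,A,EX),(350,400))[:,:,::-1],alpha=1.5,beta=15)
cv2.imwrite('pics/s3.png',np.hstack([a1,r]))
"
```

```text
t: 2.25
eef_pos: [0.4828, 0.087, 0.2854]
eef_rot: [[-0.864, -0.081, 0.496], [-0.07, 0.997, 0.041], [-0.498, 0.001, -0.867]]
wrist_force: [-0.4, 0.6, -0.3]
grip_width: 0.003
grasp_force: 0.0
[-21.12433054  38.8867399   37.04378906]
```

View pics/s3.png

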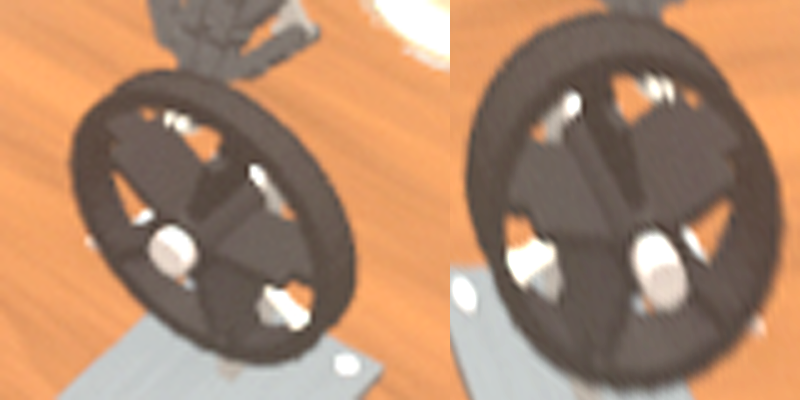

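The valve foot is now at about (285,310) left, so q ≈ 241° (+53°). The finger works only on the spoke. Next I retract, step over the next spoke (about -11°), insert and push.

```bash
python3 -m creep '[{"tx":-1,"ty":5,"tz":3,"ax":0,"ay":0,"az":0,"claw":-1},{"tx":-22,"ty":3,"tz":6,"ax":0,"ay":0,"az":0,"claw":-1},{"tx":-47,"ty":5,"tz":19,"ax":0,"ay":0,"az":0,"claw":-1},{"tx":-50,"ty":40,"tz":19,"ax":0,"ay":0,"az":0,"claw":-1},{"tx":-53,"ty":75,"tz":19,"ax":0,"ay":0,"az":0,"claw":-1},{"tx":-52,"ty":78,"tz":19,"ax":0,"ay":0,"az":0,"claw":-1},{"tx":-30,"ty":80,"tz":19,"ax":0,"ay":0,"az":0,"claw":-1},{"tx":-7,"ty":82,"tz":19,"ax":0,"ay":0,"az":0,"claw":-1}]';python3 -m creep '[{"tx":0,"ty":0,"tz":0,"ax":0,"ay":0,"az":0,"claw":-1}]'; cat >>h.py <<'E'
def valve(q0,tag=None):
    c=capture('scene'); r=rectify(c,A,EX); hsv=cv2.cvtColor(r,cv2.COLOR_RGB2HSV)
    yy,xx=np.mgrid[:400,:400]; X=(xx-199.5)*.6; Z=(199.5-yy)*.6; rad=np.hypot(X,Z); ang=np.degrees(np.arctan2(X,Z))%360
    m=(hsv[...,2]>110)&(hsv[...,1]<70)&(rad>52)&(rad<86)&(abs((ang-q0+180)%360-180)<25)
    if tag: cv2.imwrite(f'pics/{tag}.png',np.hstack([cv2.convertScaleAbs(r[:,:,::-1],alpha=1.5,beta=15),cv2.cvtColor(np.uint8(m*255),cv2.COLOR_GRAY2BGR)]))
    return m.sum(),X[m].mean(),Z[m].mean(),np.degrees(np.arctan2(X[m].mean(),Z[m].mean()))%360
E
python3 -c "
from h import *
print(tip(),valve(241))"
```

```text
t: 2.97
eef_pos: [0.4767, 0.1714, 0.3071]
eef_rot: [[-0.862, -0.085, 0.5], [-0.072, 0.996, 0.044], [-0.502, 0.002, -0.865]]
wrist_force: [0.5, -0.0, -0.4]
grip_width: 0.001
grasp_force: 0.0
t: 3.05
eef_pos: [0.4785, 0.1704, 0.3056]
eef_rot: [[-0.863, -0.082, 0.498], [-0.071, 0.997, 0.042], [-0.499, 0.001, -0.866]]
wrist_force: [0.2, 1.0, -0.6]
grip_width: -0.004
grasp_force: 0.0
[-18.63855995 -44.58381257  57.40363067] (np.int64(2035), np.float64(-60.5305651105651), np.float64(-39.142260442260444), np.float64(237.1111573120935))
```

```bash
python3 -m creep '[{"tx":1,"ty":-15,"tz":-3,"ax":0,"ay":0,"az":0,"claw":-1},{"tx":1,"ty":-30,"tz":-3,"ax":0,"ay":0,"az":0,"claw":-1},{"tx":2,"ty":-44,"tz":-2,"ax":0,"ay":0,"az":0,"claw":-1},{"tx":3,"ty":-56,"tz":-4,"ax":0,"ay":0,"az":0,"claw":-1},{"tx":4,"ty":-67,"tz":-8,"ax":0,"ay":0,"az":0,"claw":-1},{"tx":5,"ty":-77,"tz":-14,"ax":0,"ay":0,"az":0,"claw":-1},{"tx":6,"ty":-84,"tz":-20,"ax":0,"ay":0,"az":0,"claw":-1},{"tx":6,"ty":-88,"tz":-25,"ax":0,"ay":0,"az":0,"claw":-1}]';python3 -m creep '[{"tx":0,"ty":0,"tz":0,"ax":0,"ay":0,"az":0,"claw":-1}]' >/dev/null; python3 -c "
from h import *
print(tip(),valve(314,'v2'))"
```

```text
t: 3.77
eef_pos: [0.4824, 0.0814, 0.2809]
eef_rot: [[-0.863, -0.081, 0.498], [-0.07, 0.997, 0.042], [-0.5, 0.002, -0.866]]
wrist_force: [-1.9, 2.9, 1.7]
grip_width: -0.003
grasp_force: 1.4
[-22.08844463  44.8059762   31.63887985] (np.int64(1190), np.float64(-41.09243697478992), np.float64(50.64403361344538), np.float64(320.9442150483903))
```

View pics/v2.png

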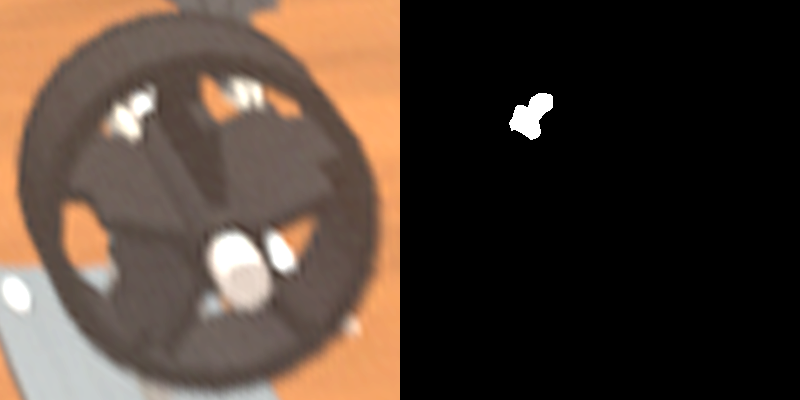

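Valve blob is at (123,118), so q ≈ 317°. The blob at (143,103) is the upright behind it. About +43° remains. Next insert is shallower, since the valve is now near the finger.

```bash
python3 -m creep '[{"tx":-1,"ty":5,"tz":3,"ax":0,"ay":0,"az":0,"claw":-1},{"tx":-22,"ty":3,"tz":8,"ax":0,"ay":0,"az":0,"claw":-1},{"tx":-47,"ty":5,"tz":25,"ax":0,"ay":0,"az":0,"claw":-1},{"tx":-50,"ty":38,"tz":27,"ax":0,"ay":0,"az":0,"claw":-1},{"tx":-50,"ty":70,"tz":27,"ax":0,"ay":0,"az":0,"claw":-1},{"tx":-50,"ty":72,"tz":27,"ax":0,"ay":0,"az":0,"claw":-1},{"tx":-30,"ty":74,"tz":27,"ax":0,"ay":0,"az":0,"claw":-1},{"tx":-10,"ty":76,"tz":27,"ax":0,"ay":0,"az":0,"claw":-1}]';python3 -m creep '[{"tx":0,"ty":0,"tz":0,"ax":0,"ay":0,"az":0,"claw":-1},{"tx":0,"ty":0,"tz":0,"ax":0,"ay":0,"az":0,"claw":-1}]'|grep force;  python3 -c "
from h import *
print(tip(),valve(317))"
```

```text
t: 4.57
eef_pos: [0.4728, 0.159, 0.3089]
eef_rot: [[-0.862, -0.084, 0.5], [-0.072, 0.996, 0.043], [-0.502, 0.001, -0.865]]
wrist_force: [-0.4, -0.5, -0.7]
grip_width: -0.002
grasp_force: 0.0
wrist_force: [0.2, -0.5, -0.1]
grasp_force: 0.0
[-25.20859076 -32.56660351  59.48931859] (np.int64(1192), np.float64(-41.14177852348993), np.float64(50.60738255033557), np.float64(320.8902684890632))
```

```bash
python3 -m creep '[{"tx":1,"ty":-8,"tz":-3,"ax":0,"ay":0,"az":0,"claw":-1},{"tx":1,"ty":-16,"tz":-4,"ax":0,"ay":0,"az":0,"claw":-1},{"tx":2,"ty":-23,"tz":-4,"ax":0,"ay":0,"az":0,"claw":-1},{"tx":2,"ty":-29,"tz":-4,"ax":0,"ay":0,"az":0,"claw":-1},{"tx":3,"ty":-34,"tz":-4,"ax":0,"ay":0,"az":0,"claw":-1},{"tx":3,"ty":-38,"tz":-5,"ax":0,"ay":0,"az":0,"claw":-1},{"tx":3,"ty":-41,"tz":-5,"ax":0,"ay":0,"az":0,"claw":-1},{"tx":3,"ty":-42,"tz":-5,"ax":0,"ay":0,"az":0,"claw":-1}]';python3 -m creep '[{"tx":0,"ty":0,"tz":0,"ax":0,"ay":0,"az":0,"claw":-1}]'|grep force;  python3 -c "
from h import *
print(tip(),valve(355,'v3'))
c=capture('top');cv2.imwrite('pics/t3.png',cv2.resize(cv2.convertScaleAbs(c['img'][165:225,175:255,::-1],alpha=1.7,beta=15),(480,360),interpolation=cv2.INTER_CUBIC))"
```

```text
t: 5.45
eef_pos: [0.4758, 0.115, 0.3028]
eef_rot: [[-0.863, -0.081, 0.498], [-0.069, 0.997, 0.042], [-0.5, 0.001, -0.866]]
wrist_force: [-1.0, 2.9, -0.3]
grip_width: -0.001
grasp_force: 1.0
wrist_force: [-0.9, 0.2, 0.2]
grasp_force: 0.3
[-25.70096127  10.21372733  54.70287893] (np.int64(1061), np.float64(-20.165032987747406), np.float64(60.94128180961357), np.float64(341.6909908493219))
```

View pics/v3.png

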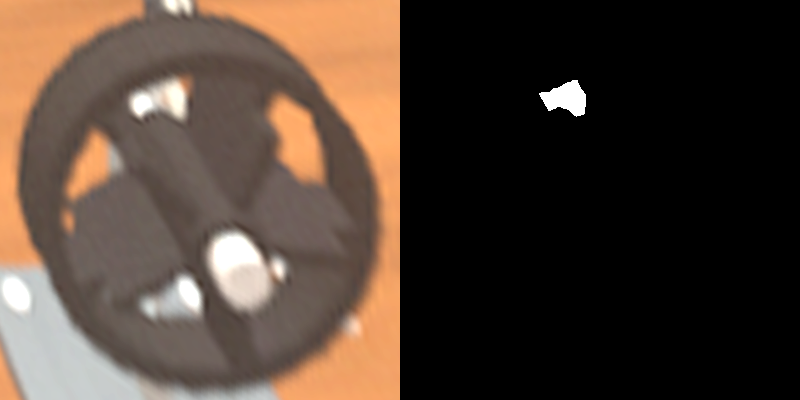

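The valve at about (175,98) is now partly hidden by a spoke. I'll get the wheel angle from the five spokes' end faces (plane +26 mm), using a polar unwrap, and compare with the first frame.

```bash
cat >>h.py <<'E'
def prof(c,r0=40,r1=68,A=A):
    g=cv2.cvtColor(rectify(c,A,EX,.026,N=800),cv2.COLOR_RGB2GRAY)
    P=cv2.warpPolar(g,(100,720),(399.5,399.5),100/.3,cv2.WARP_POLAR_LINEAR).astype(float) # rows: 0=right, clockwise, 0.5deg; cols mm
    P=np.roll(P,180,0)   # row 0 = up, clockwise
    return P[:,r0:r1].mean(1),P[:,r0:r1].std(1)
E
python3 - <<'E'
from h import *
for n,c in (("first",np.load("scene0.npz")),("now",capture("scene"))):
    m,s=prof(c); print(n)
    for k in range(5): print(72*k,m[144*k:144*(k+1):6].round().astype(int).tolist())
E
```

```text
first
0 [41, 42, 46, 53, 57, 58, 58, 58, 58, 58, 58, 59, 59, 58, 59, 59, 59, 59, 59, 58, 58, 58, 56, 52]
72 [47, 44, 44, 48, 51, 52, 51, 49, 49, 49, 49, 49, 50, 50, 49, 50, 51, 51, 52, 53, 52, 52, 52, 52]
144 [51, 45, 41, 41, 42, 49, 54, 56, 57, 57, 57, 57, 57, 57, 57, 58, 58, 56, 63, 92, 118, 134, 150, 155]
216 [143, 116, 83, 58, 47, 46, 49, 51, 52, 53, 53, 52, 53, 52, 52, 52, 52, 52, 52, 52, 52, 52, 52, 51]
288 [48, 43, 41, 45, 50, 53, 54, 54, 54, 54, 53, 53, 53, 55, 56, 57, 50, 43, 42, 42, 42, 41, 42, 42]
now
0 [47, 47, 46, 47, 46, 44, 42, 43, 50, 62, 71, 74, 74, 75, 75, 72, 67, 62, 58, 56, 56, 56, 57, 57]
72 [57, 57, 55, 54, 54, 53, 49, 45, 43, 45, 47, 49, 50, 50, 50, 51, 51, 51, 50, 51, 52, 52, 53, 53]
144 [53, 54, 53, 54, 53, 54, 54, 50, 45, 42, 41, 41, 41, 43, 46, 49, 51, 53, 54, 56, 59, 63, 66, 68]
216 [71, 75, 80, 86, 93, 100, 104, 95, 75, 54, 47, 50, 54, 55, 56, 56, 56, 55, 56, 56, 56, 56, 56, 55]
288 [55, 55, 54, 53, 50, 48, 44, 41, 41, 43, 48, 50, 51, 54, 55, 56, 57, 56, 53, 49, 47, 47, 47, 47]
```

Spoke phase went from about 7.5° to about 26°, against a target of 36°. So q ≈ 350° and about 10° remains. I'll push 6 mm more, then measure with a proper least-squares fit.

```bash
python3 -m creep '[{"tx":0,"ty":-2,"tz":0,"ax":0,"ay":0,"az":0,"claw":-1},{"tx":0,"ty":-4,"tz":-1,"ax":0,"ay":0,"az":0,"claw":-1},{"tx":0,"ty":-6,"tz":-1,"ax":0,"ay":0,"az":0,"claw":-1},{"tx":0,"ty":-6,"tz":-1,"ax":0,"ay":0,"az":0,"claw":-1}]'|grep wrist
cat >>h.py <<'E'
from scipy.optimize import least_squares
def dips(c,th0):
    g=cv2.cvtColor(rectify(c,A,EX,.026,N=800),cv2.COLOR_RGB2GRAY)
    P=np.roll(cv2.warpPolar(g,(100,720),(399.5,399.5),100/.3,cv2.WARP_POLAR_LINEAR).astype(float),180,0)
    out=[]
    for k in range(5):
        pts=[]
        for r in range(40,69,4):
            p=np.minimum(P[:,r-1:r+2].mean(1),60); h=np.degrees(6/r)*2; best=None
            for i in range(int(2*(th0+72*k-12)),int(2*(th0+72*k+12))+1):
                f=lambda a,b:p[np.arange(round(i+a*h),round(i+b*h)+1)%720].mean()
                ins=f(-.7,.7); sc=min(f(-1.9,-1.1),f(1.1,1.9))-ins
                if best is None or sc>best[0]: best=(sc,i/2)
            if best[0]>1.5: pts.append((r,best[1]-72*k))
        if len(pts)>3: out.append((k,np.mean([r for r,_ in pts]),np.median([a for _,a in pts]),len(pts)))
    return out
def fit(frames):
    D=[dips(c,t) for c,t in frames]
    def res(x):
        e=[]
        for j,d in enumerate(D):
            for k,r,a,n in d:
                t=np.radians(x[2+j]+72*k); q=np.radians(a+72*k); X,Z=r*np.sin(q)-x[0],r*np.cos(q)-x[1]
                e.append(X*np.cos(t)-Z*np.sin(t))
        return np.array(e)
    s=least_squares(res,[0,0]+[t for _,t in frames],loss='soft_l1'); return D,s.x,res(s.x)
E
python3 - <<'E'
from h import *
c=capture("scene"); np.savez("now1.npz",**c)
D,x,e=fit([(np.load("scene0.npz"),8),(c,31)])
for d in D: print([(k,round(a,1),n) for k,r,a,n in d])
print(x.round(2),e.round(1),tip())
E
```

```text
wrist_force: [0.2, 2.1, 0.1]
[(1, np.float64(5.8), 8), (2, np.float64(7.5), 8), (3, np.float64(14.8), 8), (4, np.float64(4.8), 8)]
[(0, np.float64(21.8), 8), (1, np.float64(30.0), 7), (2, np.float64(36.5), 4), (3, np.float64(36.0), 8), (4, np.float64(25.5), 8)]
[-7.44  1.92  6.88 30.09] [ 2.3 -5.   0.6 -0.6 -0.4  0.2 -0.3  0.8 -0.1] [-26.28554538  15.98745998  53.63930906]
```

```bash
python3 -m creep '[{"tx":0,"ty":-2,"tz":0,"ax":0,"ay":0,"az":0,"claw":-1},{"tx":0,"ty":-4,"tz":-1,"ax":0,"ay":0,"az":0,"claw":-1},{"tx":0,"ty":-5,"tz":-1,"ax":0,"ay":0,"az":0,"claw":-1},{"tx":0,"ty":-5,"tz":-1,"ax":0,"ay":0,"az":0,"claw":-1}]'|grep wrist
python3 - <<'E'
from h import *
c=capture("scene"); np.savez("now2.npz",**c)
for f,t in ((np.load("now1.npz"),31),(c,35)):
    D,x,e=fit([(f,t)])
    print([(k,round(a,1),n) for k,r,a,n in D[0]],np.mean([d[2] for d in D[0]]),x.round(2),e.round(1))
    r=rectify(f,A,EX,.042); h=cv2.cvtColor(r,cv2.COLOR_RGB2HSV); m=np.uint8((h[...,2]>130)&(h[...,1]<70))
    n,l,st,ce=cv2.connectedComponentsWithStats(m)
    for i in range(1,n):
        if st[i,4]>150: print("  blob",st[i,4],((ce[i]-199.5)*[.6,-.6]).round(1),st[i,2:4]*.6)
print(tip())
E
```

```text
wrist_force: [-1.3, 2.6, -0.1]
[(0, np.float64(21.8), 8), (1, np.float64(30.0), 7), (2, np.float64(36.5), 4), (3, np.float64(36.0), 8), (4, np.float64(25.5), 8)] 29.95 [-7.66  2.2  30.12] [-0.1  0.4 -0.5  0.4 -0.1]
  blob 1017 [-47.  105.8] [32.4 19.2]
  blob 2521 [-6.7  9.2] [32.4 39. ]
  blob 192 [-58.9 -11.1] [10.2  8.4]
[(0, np.float64(25.8), 8), (1, np.float64(34.0), 7), (2, np.float64(41.5), 4), (3, np.float64(38.8), 8), (4, np.float64(28.0), 8)] 33.6 [-8.21  1.89 33.83] [ 0.3 -0.3  0.1  0.  -0.2]
  blob 1169 [-43.5 106. ] [34.8 20.4]
  blob 2519 [-6.8  9.1] [32.4 39. ]
  blob 246 [-59.5 -10.5] [12.  10.2]
[-26.77002706  20.95651224  52.47710622]
```

```bash
python3 -m creep '[{"tx":0,"ty":-1,"tz":0,"ax":0,"ay":0,"az":0,"claw":-1},{"tx":0,"ty":-2,"tz":-0.5,"ax":0,"ay":0,"az":0,"claw":-1},{"tx":0,"ty":-2,"tz":-0.5,"ax":0,"ay":0,"az":0,"claw":-1}]'|grep wrist
python3 - <<'E'
import h
from h import *
c=capture("scene"); np.savez("now3.npz",**c); A0=h.A.copy()
for do,dl,yaw in ((0,0,4.6),(-4,4,4.6),(0,7,4.6),(-4,4,2.6),(-4,4,6.6)):
    a=np.radians(yaw); h.EX=np.array([np.cos(a),np.sin(a),0]); h.EY=np.array([-np.sin(a),np.cos(a),0])
    h.A=A0+(do*h.EX+dl*h.EY)/1e3
    D,x,e=fit([(c,35)])
    print(do,dl,yaw,[(int(k),round(float(a),1),n) for k,r,a,n in D[0]],x.round(2),e.round(1))
print(tip())
E
```

```text
wrist_force: [-0.8, 2.7, -0.7]
0 0 4.6 [(0, 27.0, 8), (1, 36.0, 7), (2, 43.5, 4), (3, 41.0, 8), (4, 31.2, 8)] [-8.01  2.72 35.98] [-0.4  0.1  0.1 -0.3  0.4]
-4 4 4.6 [(0, 35.5, 8), (1, 37.5, 8), (3, 33.0, 8), (4, 32.5, 8)] [-1.01 -2.3  34.9 ] [ 0.1 -0.   0.  -0.1]
0 7 4.6 [(0, 33.8, 8), (1, 33.0, 8), (2, 36.2, 4), (3, 38.2, 8), (4, 35.8, 8)] [-0.84  2.33 35.43] [ 0.5 -0.3  0.1  0.2 -0.4]
-4 4 2.6 [(0, 36.2, 8), (1, 39.5, 8), (3, 36.5, 8), (4, 32.0, 8)] [-3.3  -1.89 36.93] [ 0.9 -0.4  0.4 -0.9]
-4 4 6.6 [(0, 35.2, 8), (1, 36.0, 8), (3, 30.5, 8), (4, 32.0, 8)] [ 0.44 -2.67 33.35] [-0.1  0.  -0.   0.1]
[-23.63056102  25.90586635  52.06462078]
```

```bash
python3 -m creep '[{"tx":0,"ty":-0.7,"tz":0,"ax":0,"ay":0,"az":0,"claw":-1},{"tx":0,"ty":-0.7,"tz":0,"ax":0,"ay":0,"az":0,"claw":-1}]'|grep wrist
python3 -m creep '[{"tx":-1,"ty":2.5,"tz":1,"ax":0,"ay":0,"az":0,"claw":-1},{"tx":-15,"ty":2,"tz":2,"ax":0,"ay":0,"az":0,"claw":-1},{"tx":-35,"ty":1,"tz":5,"ax":0,"ay":0,"az":0,"claw":-1},{"tx":-60,"ty":0,"tz":25,"ax":0,"ay":0,"az":0,"claw":-1},{"tx":-80,"ty":20,"tz":50,"ax":0,"ay":0,"az":0,"claw":-1},{"tx":-100,"ty":50,"tz":70,"ax":0,"ay":0,"az":0,"claw":-1},{"tx":-110,"ty":80,"tz":80,"ax":0,"ay":0,"az":0,"claw":-1},{"tx":-110,"ty":80,"tz":80,"ax":0,"ay":0,"az":0,"claw":-1}]'|grep wrist
python3 - <<'E'
import h
from h import *
c=capture("scene"); A0=h.A.copy()
for do,dl in ((0,7),(-2,5.5),(-4,4)):
    h.A=A0+(do*h.EX+dl*h.EY)/1e3
    D,x,e=fit([(c,35)]); print(do,dl,[(int(k),round(float(a),1),n) for k,r,a,n in D[0]],x.round(2),e.round(1))
h.A=A0+(-2*h.EX+5.5*h.EY)/1e3
r=cv2.convertScaleAbs(rectify(c,h.A,h.EX,.0,N=400)[:,:,::-1],alpha=1.8,beta=10); r2=cv2.convertScaleAbs(rectify(c,h.A,h.EX,.026,N=400)[:,:,::-1],alpha=1.8,beta=10)
cv2.imwrite("pics/end.png",np.hstack([r,r2]))
E
```

```text
wrist_force: [-0.8, 2.8, 0.0]
wrist_force: [0.2, 0.1, 0.2]
0 7 [(0, 34.2, 8), (1, 34.0, 8), (2, 38.0, 5), (3, 39.0, 8), (4, 36.0, 8)] [-1.49  2.18 36.3 ] [ 0.6 -0.6  0.3  0.  -0.3]
-2 5.5 [(0, 35.0, 8), (1, 36.0, 8), (2, 39.0, 5), (3, 36.5, 7), (4, 34.5, 8)] [-2.040e+00  1.000e-02  3.629e+01] [ 0.4 -0.9  0.8 -0.4 -0. ]
-4 4 [(0, 35.8, 8), (1, 38.2, 8), (2, 38.5, 5), (3, 34.0, 7), (4, 32.5, 8)] [-2.18 -2.24 35.86] [ 0.4 -0.6  0.5 -0.2 -0.1]
```

View pics/end.png

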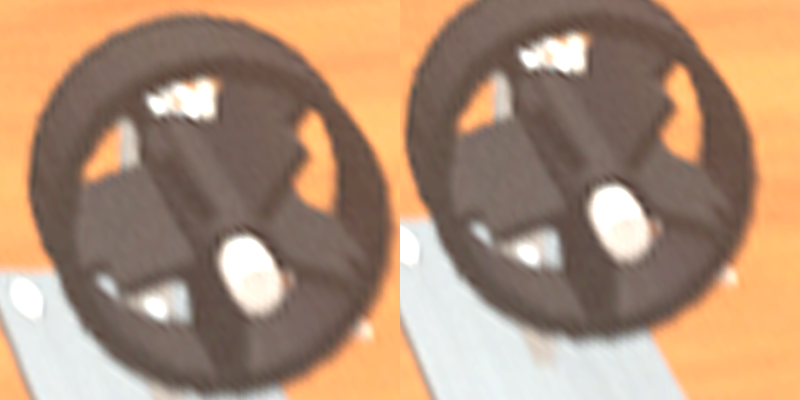

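The valve stem shows at (203,100), straight above the centre (200,200). The opposite spoke's end face runs straight down at (600,285). The spoke fit gives about 36°, and the arm is clear.

```bash
python3 -c "
from rig import manip
print(manip.close_job(), manip.sense()['t'])"
```

```text
the job is handed in; nothing more can be done
the job is handed in; nothing more can be done
```

The wheel was pushed round by its spokes until the valve measured at twelve o'clock, to about 1° on the camera fit; the arm was withdrawn clear and the job handed in, with no verdict shown.

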